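# Muddler out of the covered bar-tool bin

## Robot

A 6-joint arm with a two-finger parallel gripper is mounted at the origin on a cart in front of the work surface, level with it; the furniture and walls round the work are solid. World frame = base frame: x ahead of the robot, y to its left, z up, the work surface at z = 0. Lengths are in m, angles in rad, forces in N, time in s.
With the tool pointing down it reaches from about 0.275 to 0.875 m from the base axis. Payload 12.5 kg.
Tool frame: the origin (TCP) lies on the mounting face of the last link; the fingertips stand 173 mm ahead of it and the grasp point (between the pads) lies 155 mm ahead of it; z points along the fingers, y is the line along which they close (so a half turn about z gives the same grasp; the last joint's range is limited). The gripper opens to 85 mm and grips with 20 to 120 N. Pads are 22 mm wide; open, the fingers measure 114 mm over their backs; the gripper's body (76 mm by 85 mm) begins 54 mm behind the grasp point. The pads swing forward as they close: fully open they stand 13 mm farther back than shut.
Start: joints at [-1.387, 0.351, 1.652, -0, 1.139, -0.085], TCP at [0.146, -0.53, 0.405] pointing down, gripper open.
Joint ranges: [-2.75, 2.75], [-0.79, 2.1], [0.01, 2.65], [-1.57, 4.71], [0.07, 3.14], [-2.87, 2.87]. Speed limits (rad/s): [2.22, 2.22, 2.79, 3.14, 3.14, 3.14].

## Interface

Orientations are given as a rotation vector (axis times angle).
In Python, from workcell import monitor, vision, order gives the robot as it stands.
- The arm moves only by the tool arm_command, never from a script. Its argument "rows" is a list of rows, each an object with "xyz": the shift along the tool's x, y, z in mm, a list of three; "twist": the turn, a rotation vector about the tool's x, y, z in degrees, a list of three; "gripper": the gripper's target within -1 to 1 (fully open at 1, half-way at 0, shut at -1). A call has 1 to 10 rows; each row shifts and turns the commanded pose from where the row before left it, along the tool's axes as they then stand; what a row does not reach is not made up. A row lasts 1/10 s, in which the tool goes at most 50 mm and 8.59 degrees, less where a joint would pass 70% of its speed; a pose out of reach is approached as far as the arm can. A call with a gripper value outside its range is refused whole. The fingers move at their own pace and stop on an object; "squeeze" is the grip in N (left out, the last holds). Time passes only in rows, so rows that do not move let the fingers close. It gives the time, the measured TCP pose, the force, the opening and the grip force at its end, in the units of the state.
- monitor.read_state(): the state, without advancing time (a new reading comes with each control period).
- vision.grab_frame(name): name is "scene" or "top"; returns (picture, depth): 400x640x3 uint8, red, green, blue; 400x640 float32, m along the optical axis (not along the pixel's ray), 0 where there is no reading.
- vision.get_calibration(name): a dict with "camera_matrix" (3x3 intrinsics, pixels), "R" (3x3) and "t" (3): a world point X has camera coordinates R X + t. Camera axes: x right, y down, z forward; pixel columns grow to the right and rows downward; lengths in m; the calibration is good to about 2 mm. A picture is of the moment at which its call begins. get_calibration takes no time and is no camera call.
- order.close_job(): hands the job in; it is judged then, once.
The state is a dict: "t": time; "joint_pos": joint angles; "qd": joint speeds; "tau": joint torques, N m; "position": TCP position; "eef_rot": TCP orientation; "ft_force": force on the tool from outside, world axes, zero at the start; "ft_torque": the same for the moment, N m; "gripper_width": opening from 0.0 (shut) to 1.0 (fully open); "gripper_force": force on a finger pad.
Only numpy, scipy, OpenCV 4.12 (cv2) and the standard library are available. Lean on these libraries where they do the work, as an engineer would, in place of code of your own. Each camera call takes 0.05 s, during which the arm holds its last target. There are 200 camera calls.

## Task

Get the wooden muddler out of the covered steel tool bin: turn the wing catch on the cover a full quarter turn clockwise to free it, slide the cover all the way back to its stop, then draw the muddler out by tilting it lengthways through the half opening, without jamming or levering it against the steel. Finish while holding it still in the air, all of it at least 5 cm above the cover and clear of the bin; leave catch and cover open and do not disturb the tumbler, the jigger and the goblet.

Things in the scene. Friction and masses are not known exactly. Their poses are not given: they have to be found in the camera images.
- tool_bin: fixed steel bin, 180 mm across (x axis, away from the robot), 330 mm long (y axis, to the robot's left), yaw -0.28 to 0.1 rad; origin: centre of its underside. Walls 4 mm, inner floor at z = 4 mm, inside 172 x 322 mm. From y = -8 to +165 mm a fixed cover plate, underside at z = 64, top 68 mm; the sliding cover closes the rest. Guide rails: inner edges at x = +-82, tops at z = 78 mm
- opening (a point): centre of the half opening left when the cover is fully back, level with the end wall's top: bin frame (0, -85.5, 68) mm, axes as the bin's. It runs from y = -161 mm (inside of the end wall, top at z = 68 mm) to y = -10 mm (edge of cover and fixed plate, z = 64 to 74 mm): 151 mm long, 164 mm between the rails
- bin_cover (a joint): travel of the steel sliding cover (159 x 168 x 4 mm, top at z = 74 mm), in m: 0 closed over the -y half, 0.155 at its stop above the fixed half. Slides along the bin's +y, takes about 2 N, stays where it is left; blocked while the catch is locked
- cover_handle (a point): middle of the cover's bar pull: round bar 10 mm thick, 80 mm long along the bin's x, 24 mm above the cover (z = 98 mm); pinch from above, fingers closing along the bin's y. Closed it stands at bin x = +20, y = -85 mm; moves with the cover. Axes as the bin's
- catch (a joint): angle of the wing catch on the cover, rad: 0 (to 0.06 at the start) locked, wing along the bin's y; grows clockwise seen from above to pi/2 at its stop, wing along the bin's x. From about 1.05 its tongue clears the keeper block on the rail. Friction 0.04 N m; stays where it is left
- catch_wing (a point): middle of the catch's upright wing, on its turning axis, at z = 98 mm: dark flat thumb piece 46 mm long (point y), 10 mm thick (point x), top at z = 106 mm, on a tongue plate 18 mm wide with its top at z = 82 mm (keep the fingertips above it). Closed: bin x = -70, y = -30 mm; moves with the cover, turns with the wing
- muddler: loose turned wooden muddler, 250 mm long, 0.11 to 0.18 kg, lying on the bin's floor lengthways, half of it under the fixed plate; origin: its middle, on the axis, 21 mm above the counter. y axis from the round pommel (below the opening) to the flat head. Head (y = 55 to 125 mm) and pommel (y = -98 to -120 mm) 34 mm thick, waist (y = -82 to 20 mm) 25 to 26 mm. May be rolled about y
- muddler_grip (a point): point on the muddler's axis in its waist, 60 mm from the middle towards the pommel, 25 mm thick, under the opening: a good place to grip across
- muddler_pommel (a point): centre of the pommel's end face, muddler y = -125 mm
- muddler_head (a point): centre of the head's end face, muddler y = +125 mm
- tumbler: bystander: glass tumbler, 64 mm wide, 84 mm tall, standing to the front right; origin at the centre of its foot
- jigger: bystander: steel double jigger, 43 mm wide, 76 mm tall, standing to the right; origin at the centre of its foot
- goblet: bystander: stemmed glass goblet, 53 mm wide, 114 mm tall, standing to the front left; origin at the centre of its foot

How it is judged:
On the way, in this order (a step that is already met when the one before it is completed fails the run):
1. the wing catch is turned to its released position (at least 1.2 rad) with the cover still closed (value of joint catch above 1.2 rad and value of joint bin_cover below 0.02 m), for 0.1 s.
2. the cover is slid back to its stop, within 8 mm, the muddler still lying in the bin (value of joint bin_cover above 0.147 m and height (world z) of muddler_pommel below 0.06 m), for 0.1 s.
At the end, for the whole second after the job is handed in: The muddler hangs in the gripper, at rest (under 3 cm/s), both of its ends higher than 120 mm over the counter, touching no part of the bin; the cover is still open (at least 140 mm of its 155 mm) and the catch released (over 1.05 rad) (height (world z) of each of muddler_pommel, muddler_head above 0.12 m and contact force between muddler and the fingers above 2 N and contact force between muddler and tool_bin below 0.05 N and linear speed of muddler below 0.03 m/s and value of joint bin_cover above 0.14 m and value of joint catch above 1.05 rad); the arm keeps its last pose, push and grip.
It fails at once if the muddler is jammed or levered against the bin with more than 40 N (contact force between muddler and tool_bin above 40 N).
It fails at once if tumbler, jigger or goblet pushed more than 2 cm or tipped (distance of any of tumbler, jigger, goblet from where it was at the start of the episode above 0.02 m or angle between any of tumbler, jigger, goblet's own z axis and vertical above 0.3 rad).
It also fails if it takes over 59 s, if anything falls off the work surface, if the arm or the gripper's body presses on something with over 40 N, if the wrist force passes 120 N, or if a joint passes its speed limit or range.

## Working session

There is one attempt and no reset: what is moved stays moved. The work goes in short steps, Python scripts to look and compute and a tool call to move; the robot and the scene stay as the last step left them, time stands still between calls to the robot, and variables do not carry over. Pictures are saved under pics/ and viewed, at most 10 in all, crops included, and the job is handed in when it is done.

Besides the shell and the picture viewer there is one more tool, called after "Call:" as name(argument=value, ...) on one line, values as JSON. arm_command: Moves the arm, as the interface text tells. Its arguments: {"type":"object","properties":{"rows":{"type":"array","items":{"type":"object","properties":{"xyz":{"type":"array","items":{"type":"number"}},"twist":{"type":"array","items":{"type":"number"}},"gripper":{"type":"number"}}}},"squeeze":{"type":"number"}},"required":["rows"]}

```bash
mkdir -p pics
cat > h.py <<'E'
import numpy as np,cv2
from workcell import monitor,vision,order
from scipy.spatial.transform import Rotation as R
def grab(n,f=None,crop=None,s=1):
    im,d=vision.grab_frame(n)
    np.savez(f'{n}.npz',im=im,d=d)
    if f:
        o=im[...,::-1]
        if crop: a,b,c,e=crop; o=o[b:e,a:c]
        o=cv2.resize(o,None,fx=s,fy=s,interpolation=cv2.INTER_CUBIC)
        cv2.imwrite(f'pics/{f}',o)
    return im,d
def w(n,u,v,z=None,d=None):
    c=vision.get_calibration(n);K=np.array(c['camera_matrix']);Rm=np.array(c['R']);t=np.array(c['t'])
    ray=np.linalg.solve(K,[u,v,1.]); o=-Rm.T@t; r=Rm.T@ray
    if z is not None: return o+r*(z-o[2])/r[2]
    return o+r*d
def pix(n,X):
    c=vision.get_calibration(n);p=np.array(c['camera_matrix'])@(np.array(c['R'])@X+np.array(c['t']));return p[:2]/p[2]
E
python3 - <<'E'
from h import *
grab('top','a.png');grab('scene','b.png')
s=monitor.read_state();print(s)
for n in('top','scene'):
    c=vision.get_calibration(n);print(n,-np.array(c['R']).T@np.array(c['t']),c['camera_matrix'],c['R'])
E
```

```text
{'t': 0.1, 'joint_pos': array([-1.38659292e+00,  3.51164812e-01,  1.65234632e+00,  1.58990637e-05,
        1.13910008e+00, -8.46327210e-02]), 'qd': array([ 0.00051234,  0.00015351, -0.00210464,  0.0003349 ,  0.0003173 ,
       -0.00172003]), 'tau': array([ 1.37817915e-04, -5.06834257e+01, -2.91875285e+01, -1.21996145e-04,
        2.61107198e-03,  3.48433355e-05]), 'position': array([ 0.14607269, -0.53012853,  0.40422701]), 'eef_rot': array([-3.11224645e+00, -4.20869498e-01,  5.69527287e-05]), 'ft_force': array([-0.04250966, -0.1460231 , -0.00884885]), 'ft_torque': array([-0.03204629,  0.03000196,  0.01892485]), 'gripper_force': 0.0, 'gripper_width': 1.005786041796973}
top [ 0.36505331 -0.08596719  1.30346535] [[416.29308985   0.         314.71229067]
 [  0.         416.29308985 202.71402854]
 [  0.           0.           1.        ]] [[-0.0123827  -0.99971028  0.02064042]
 [-0.99845016  0.01124174 -0.05450605]
 [ 0.05425822 -0.02128336 -0.99830009]]
scene [-0.23241542  0.62610695  0.77628799] [[453.57018358   0.         318.90967532]
 [  0.         453.57018358 199.95506577]
 [  0.           0.           1.        ]] [[-0.74728877 -0.66436656 -0.01328814]
 [-0.36028004  0.42188883 -0.83199045]
 [ 0.55835275 -0.61694967 -0.5546308 ]]
```

View pics/a.png

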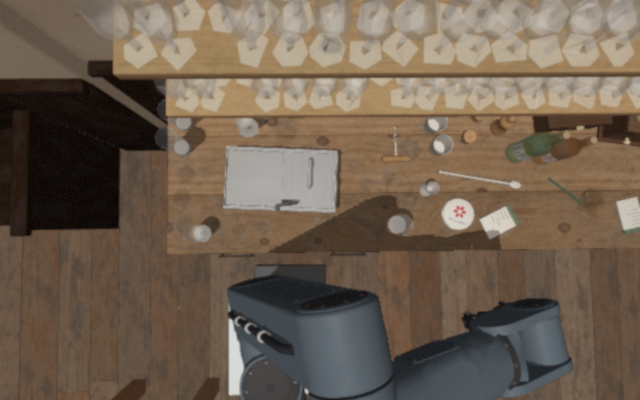

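View pics/b.png

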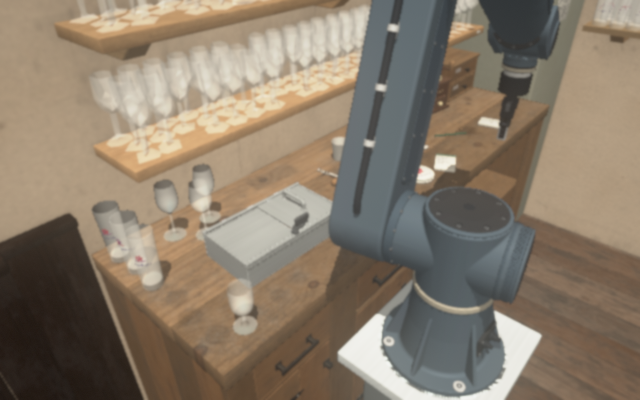

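The top view shows the bin at px (224–338, 146–213), with the handle at (310,172) and the catch near (288,204). The goblet is at (201,233), the tumbler at (399,224) and the jigger at (429,188). Next I'll enlarge the bin.

Run:
```python
from h import *
q=np.load('top.npz');im=q['im'];d=q['d']
cv2.imwrite('pics/c.png',cv2.resize(im[135:225,210:350,::-1],None,fx=5.5,fy=5.5,interpolation=cv2.INTER_CUBIC))
for u,v in[(300,100),(300,60),(300,20),(250,180),(325,180),(310,172)]: print(u,v,w('top',u,v,d=d[v,u]))
```

```text
300 100 [ 0.673641   -0.074411    0.29320173]
300 60 [ 0.65911059 -0.07841647  0.57729985]
300 20 [ 0.66542061 -0.08041379  0.70927474]
250 180 [0.50186478 0.079089   0.06896676]
325 180 [ 0.4990117  -0.14354118  0.07443588]
310 172 [ 0.52020118 -0.09904691  0.09862529]
```

View pics/c.png

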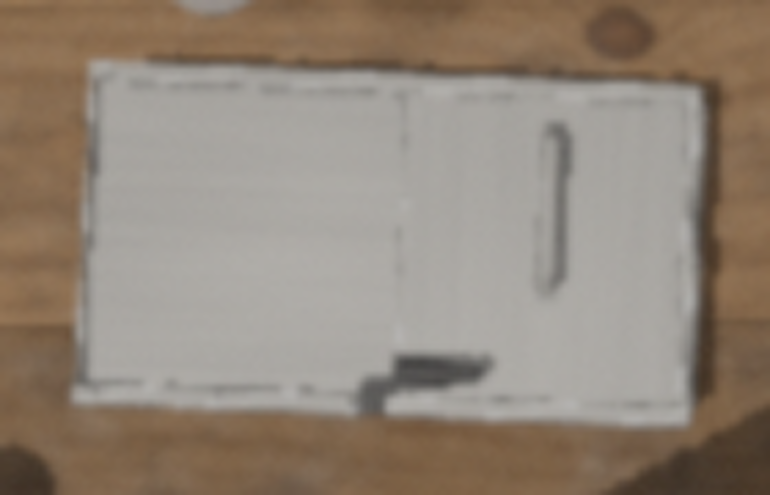

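The crop shows the bin corners at about (90,62), (705,85), (690,425) and (72,403). The bar runs from (557,130) to (548,290), and the wing from (392,366) to (492,362).

Run:
```python
from h import *
C=[(90,62),(705,85),(690,425),(72,403)];B=np.array([(90,165),(90,-165),(-90,-165),(-90,165)])/1e3
P=[]
for (x,y) in C: P.append(w('top',210+(x-2)/5.5,135+(y-2)/5.5,z=.078)[:2])
P=np.array(P);print(P, np.linalg.norm(P-np.roll(P,-1,0),axis=1))
c=P.mean(0);A=P-c; th=np.arctan2((B[:,0]*A[:,1]-B[:,1]*A[:,0]).sum(),(A*B).sum());print('c',c,'yaw',th)
Rz=R.from_euler('z',th).as_matrix()[:2,:2]
for n,(x,y),b in(('h0',(557,130),(.06,-.085)),('h1',(548,290),(-.02,-.085)),('wing',(442,364),(-.07,-.03))): print(n,w('top',210+(x-2)/5.5,135+(y-2)/5.5,z=.100),c+Rz@b)
for n,(u,v) in dict(goblet=(201,233),tumb=(399,224),jig=(429,188)).items(): print(n,w('top',u,v,z=.08))
q=np.load('top.npz');d=q['d']
for v in range(105,122,2): print(v,w('top',290,v,d=d[v,290]).round(3))
# depth-based bin extents
D=np.array([[w('top',u,v,d=d[v,u]) for u in range(215,350)] for v in range(135,225)]).reshape(-1,3)
m=(D[:,2]>.06)&(D[:,2]<.085);print(m.sum(),cv2.minAreaRect((D[m,:2]*1000).astype(np.float32)))
m=(D[:,2]>.09)&(D[:,2]<.12)
for k in (D[m][:,0]>.47,D[m][:,0]<.47): 
  X=D[m][k]; print(len(X),X.mean(0),X.min(0),X.max(0))
```

```text
[[ 0.6028663   0.14825261]
 [ 0.58753819 -0.18273112]
 [ 0.40383439 -0.17184659]
 [ 0.41943601  0.15796196]] [0.33133847 0.18402598 0.33017736 0.18368708]
c [ 0.50341872 -0.01209079] yaw -0.04892775760018543
h0 [ 0.56019438 -0.10215239  0.1       ] [ 0.55918972 -0.09992356]
h1 [ 0.47523275 -0.096395    0.1       ] [ 0.47928546 -0.0960109 ]
wing [ 0.43675989 -0.04018922  0.1       ] [ 0.43203525 -0.03863131]
goblet [0.34684742 0.2206686  0.08      ]
tumb [ 0.36591011 -0.35979581  0.08      ]
jig [ 0.47144266 -0.45168011  0.08      ]
105 [ 0.662 -0.05   0.292]
107 [ 0.657 -0.05   0.292]
109 [ 0.654 -0.049  0.282]
111 [ 0.649 -0.049  0.284]
113 [ 0.644 -0.049  0.282]
115 [ 0.641 -0.049  0.276]
117 [ 0.64  -0.048  0.261]
119 [ 0.702 -0.039  0.001]
121 [ 0.695 -0.039  0.002]Traceback (most recent call last):
  File "<stdin>", line 13, in <module>
  File "h.py", line 14, in w
    c=vision.get_calibration(n);K=np.array(c['camera_matrix']);Rm=np.array(c['R']);t=np.array(c['t'])
ValueError: time passes only in moves, steps and waits
```

Call:
arm_command(rows=[{"xyz": [29, -28, 0], "twist": [0, 0, 0], "gripper": 0}, {"xyz": [29, -28, 0], "twist": [0, 0, 0], "gripper": 0}, {"xyz": [29, -28, 0], "twist": [0, 0, 0], "gripper": 0}, {"xyz": [29, -28, 0], "twist": [0, 0, 0], "gripper": 0}, {"xyz": [29, -28, 0], "twist": [0, 0, 0], "gripper": 0}, {"xyz": [29, -28, 0], "twist": [0, 0, 0], "gripper": 0}, {"xyz": [29, -28, 0], "twist": [0, 0, 0], "gripper": 0}, {"xyz": [29, -28, 0], "twist": [0, 0, 0], "gripper": 0}, {"xyz": [29, -28, 0], "twist": [0, 0, 0], "gripper": 0}, {"xyz": [29, -28, 0], "twist": [0, 0, 0], "gripper": 0}], squeeze=40)

```text
t: 1.1
position: [0.3517, -0.1817, 0.4047]
eef_rot: [-3.113, -0.421, 0.0]
ft_force: [0.5, -0.2, -0.1]
gripper_width: 0.499
gripper_force: 0.0
```

Call:
arm_command(rows=[{"xyz": [29, -28, 0], "twist": [0, 0, 0], "gripper": 0}, {"xyz": [29, -28, 0], "twist": [0, 0, 0], "gripper": 0}, {"xyz": [29, -28, 0], "twist": [0, 0, 0], "gripper": 0}, {"xyz": [29, -28, 0], "twist": [0, 0, 0], "gripper": 0}, {"xyz": [0, 0, 0], "twist": [0, 0, -8], "gripper": 0}, {"xyz": [0, 0, 0], "twist": [0, 0, -8], "gripper": 0}, {"xyz": [0, 0, 0], "twist": [0, 0, -8], "gripper": 0}, {"xyz": [0, 0, 0], "twist": [0, 0, -8], "gripper": 0}, {"xyz": [0, 0, 0], "twist": [0, 0, -8], "gripper": 0}, {"xyz": [0, 0, 0], "twist": [0, 0, -8], "gripper": 0}])

```text
t: 2.1
position: [0.4333, -0.0444, 0.4045]
eef_rot: [-2.668, -1.658, 0.001]
ft_force: [0.2, 0.5, -0.7]
gripper_width: 0.498
gripper_force: 0.0
```

Call:
arm_command(rows=[{"xyz": [0, 0, 0], "twist": [0, 0, -8], "gripper": 0}, {"xyz": [0, 0, 0], "twist": [0, 0, -8], "gripper": 0}, {"xyz": [0, 0, 0], "twist": [0, 0, -8], "gripper": 0}, {"xyz": [0, 0, 0], "twist": [0, 0, 0], "gripper": 0}, {"xyz": [0, 0, 0], "twist": [0, 0, 0], "gripper": 0}])

```text
t: 2.6
position: [0.4333, -0.0445, 0.4046]
eef_rot: [-2.275, -2.166, 0.0]
ft_force: [0.2, 0.9, 0.5]
gripper_width: 0.501
gripper_force: 0.0
```

```bash
cat >> h.py <<'E'
def to(g,ang,s=None):
    """grasp point target (tool down), tool-y world angle: print shift in tool mm, then twist about tool z deg"""
    s=s or monitor.read_state(); M=R.from_rotvec(s['eef_rot']).as_matrix()
    gp=s['position']+M[:,2]*.155
    ya=np.degrees(np.arctan2(M[1,1],M[0,1])); 
    print('t',s['t'],'gp',gp.round(4),'zax',M[:,2].round(4),'yang',ya.round(2),'w',s['gripper_width'],'F',s['ft_force'].round(1),'q',s['joint_pos'].round(2))
    print('shift mm',(M.T@(np.array(g)-gp)*1e3).round(1),'twist z',-(np.degrees(ang)-ya))
c0=np.array([.5035,-.012]);yaw=-.049
def bp(x,y): return c0+R.from_euler('z',yaw).as_matrix()[:2,:2]@np.array([x,y])
E
python3 - <<'E'
from h import *
im,d=grab('scene','d.png',(230,150,350,270),5)
p=bp(-.07,-.03);print(p);to([*p,.103],yaw)
for b,z in(((-.07,-.007),.106),((-.07,-.053),.106)): print(pix('scene',np.array([*bp(*b),z])))
E
```

```text
[ 0.43211461 -0.03853536]
t 2.65 gp [ 0.4333 -0.0445  0.2496] zax [-3.e-04  1.e-04 -1.e+00] yang -2.82 w 0.495189624906035 F [ 0.3  0.5 -0.5] q [-0.21  0.14  1.93 -0.    1.07 -0.16]
shift mm [  5.9  -1.4 146.6] twist z -0.013796257693823755
[294.13664127 218.72075149]
[307.23643023 211.06303582]
```

View pics/d.png

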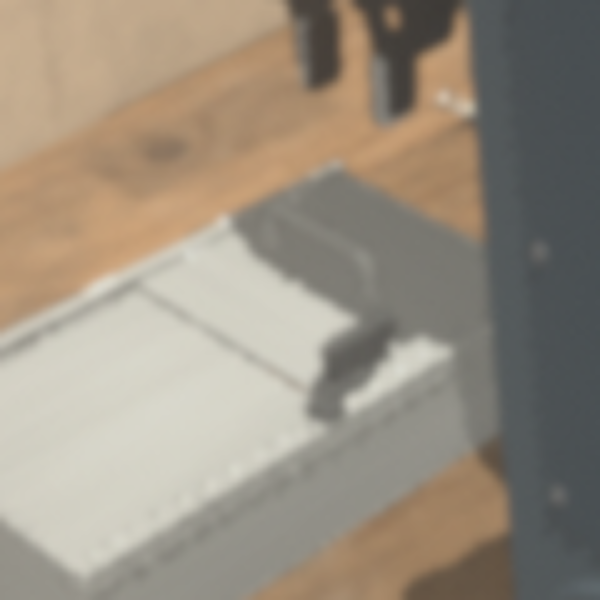

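The wing is visible at crop (325,350)–(392,322), which matches the prediction to within about 2 px. Descending to pinch it.

Call:
arm_command(rows=[{"xyz": [6, 0, 30], "twist": [0, 0, 0], "gripper": 0}, {"xyz": [0, 0, 30], "twist": [0, 0, 0], "gripper": 0}, {"xyz": [0, 0, 30], "twist": [0, 0, 0], "gripper": 0}, {"xyz": [0, 0, 30], "twist": [0, 0, 0], "gripper": 0}, {"xyz": [0, 0, 15], "twist": [0, 0, 0], "gripper": 0}, {"xyz": [0, 0, 10], "twist": [0, 0, 0], "gripper": 0}, {"xyz": [0, 0, 0], "twist": [0, 0, 0], "gripper": 0}, {"xyz": [0, 0, 0], "twist": [0, 0, 0], "gripper": -0.6}, {"xyz": [0, 0, 0], "twist": [0, 0, 0], "gripper": -0.6}, {"xyz": [0, 0, 0], "twist": [0, 0, 0], "gripper": -0.6}], squeeze=20)

```text
t: 3.65
position: [0.4338, -0.0385, 0.2604]
eef_rot: [2.271, 2.17, 0.001]
ft_force: [0.3, -0.1, 0.3]
gripper_width: 0.198
gripper_force: 0.2
```

Call:
arm_command(rows=[{"xyz": [0, 0, 0], "twist": [0, 0, 0], "gripper": -0.7}, {"xyz": [0, 0, 0], "twist": [0, 0, 0], "gripper": -0.8}, {"xyz": [0, 0, 0], "twist": [0, 0, 0], "gripper": -0.8}])

```text
t: 3.95
position: [0.4324, -0.0384, 0.2598]
eef_rot: [-2.269, -2.168, 0.005]
ft_force: [-12.3, -1.0, 9.2]
gripper_width: 0.118
gripper_force: 19.6
```

Call:
arm_command(rows=[{"xyz": [0, -2, 0], "twist": [0, 0, 0], "gripper": -0.8}, {"xyz": [0, 0, 0], "twist": [0, 0, 7], "gripper": -0.8}, {"xyz": [0, 0, 0], "twist": [0, 0, 7], "gripper": -0.8}, {"xyz": [0, 0, 0], "twist": [0, 0, 7], "gripper": -0.8}])

```text
t: 4.35
position: [0.4311, -0.0382, 0.2599]
eef_rot: [-2.632, -1.713, 0.002]
ft_force: [-7.2, 2.3, 7.3]
gripper_width: 0.125
gripper_force: 20.1
```

```bash
python3 -c "
from h import *
to([.43,-.0385,.103],yaw);print(monitor.read_state()['ft_torque'],monitor.read_state()['gripper_force'])"
```

```text
t 4.35 gp [ 0.4308 -0.0381  0.1049] zax [-2.e-03  4.e-04 -1.e+00] yang -23.89 w 0.1252922563829123 F [-7.2  2.3  7.3] q [-0.2   0.38  2.06  0.    0.7   0.22]
shift mm [-0.6 -0.5  1.9] twist z -21.078003110842374
[0.37013883 1.19493551 0.03688112] 20.085917115211487
```

Call:
arm_command(rows=[{"xyz": [0, 0, 0], "twist": [0, 0, 7], "gripper": -0.8}, {"xyz": [0, 0, 0], "twist": [0, 0, 7], "gripper": -0.8}, {"xyz": [0, 0, 0], "twist": [0, 0, 7], "gripper": -0.8}, {"xyz": [0, 0, 0], "twist": [0, 0, 7], "gripper": -0.8}, {"xyz": [0, 0, 0], "twist": [0, 0, 7], "gripper": -0.8}, {"xyz": [0, 0, 0], "twist": [0, 0, 7], "gripper": -0.8}, {"xyz": [0, 0, 0], "twist": [0, 0, 7], "gripper": -0.8}, {"xyz": [0, 0, 0], "twist": [0, 0, 7], "gripper": -0.8}, {"xyz": [0, 0, 0], "twist": [0, 0, 7], "gripper": -0.8}, {"xyz": [0, 0, 0], "twist": [0, 0, 5], "gripper": -0.8}])

```text
t: 5.35
position: [0.4303, -0.0371, 0.2598]
eef_rot: [-3.138, 0.053, 0.008]
ft_force: [-10.5, 18.7, 14.5]
gripper_width: 0.12
gripper_force: 22.1
```

Call:
arm_command(rows=[{"xyz": [0, 0, 0], "twist": [0, 0, 0], "gripper": -0.8}, {"xyz": [0, 0, 0], "twist": [0, 0, 0], "gripper": -0.8}, {"xyz": [0, 0, 0], "twist": [0, 0, 0], "gripper": -0.8}])

```text
t: 5.65
position: [0.4303, -0.037, 0.2598]
eef_rot: [-3.138, 0.045, 0.008]
ft_force: [-10.2, 18.6, 13.4]
gripper_width: 0.114
gripper_force: 22.7
```

```bash
python3 -c "
from h import *
to([*bp(.02,-.085),.098],yaw-np.pi/2);print(monitor.read_state()['ft_torque'],monitor.read_state()['gripper_force'])"
```

```text
t 5.65 gp [ 0.4295 -0.0365  0.1048] zax [-0.0049  0.0034 -1.    ] yang -91.65 w 0.11411739641625579 F [-10.2  18.6  13.4] q [-0.19  0.38  2.07  0.    0.71  1.4 ]
shift mm [91.5 58.8  6.2] twist z 1.1529867727873153
[ 3.14740851  1.76437903 -0.02024977] 22.7242773771286
```

Call:
arm_command(rows=[{"xyz": [0, 0, 0], "twist": [0, 0, 0], "gripper": 0}, {"xyz": [0, 0, 0], "twist": [0, 0, 0], "gripper": 0}, {"xyz": [0, 0, 0], "twist": [0, 0, 0], "gripper": 0}, {"xyz": [0, 0, -30], "twist": [0, 0, 0], "gripper": 0}, {"xyz": [0, 0, -30], "twist": [0, 0, 0], "gripper": 0}, {"xyz": [30, 20, 0], "twist": [0, 0, 1], "gripper": 0}, {"xyz": [30, 20, 0], "twist": [0, 0, 0], "gripper": 0}, {"xyz": [30, 20, 0], "twist": [0, 0, 0], "gripper": 0}, {"xyz": [0, 0, 0], "twist": [0, 0, 0], "gripper": 0}, {"xyz": [0, 0, 0], "twist": [0, 0, 0], "gripper": 0}])

```text
t: 6.65
position: [0.5193, -0.1023, 0.3193]
eef_rot: [-3.141, 0.073, 0.001]
ft_force: [-0.4, -0.5, 0.1]
gripper_width: 0.5
gripper_force: 0.0
```

```bash
python3 -c "
from h import *
grab('scene','e.png',(230,150,350,270),5)
to([*bp(.02,-.085),.098],yaw-np.pi/2)"
```

```text
t 6.7 gp [ 0.5187 -0.1018  0.1644] zax [-9.e-04  3.e-04 -1.e+00] yang -92.62 w 0.49928567905265164 F [-0.5 -0.   0. ] q [-0.28  0.42  1.79  0.    0.94  1.33]
shift mm [ 0.5 -3.9 66.4] twist z 0.185852612678147
```

View pics/e.png

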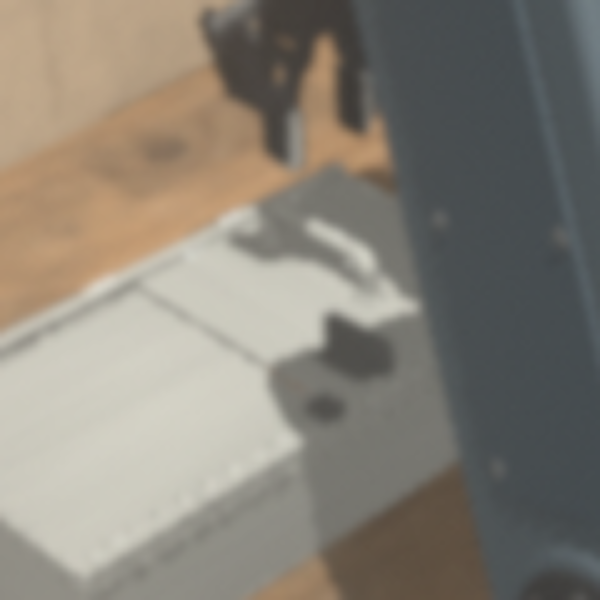

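The wing now lies along the bin's x axis, and the handle shows at crop (310,220)–(375,270). Next I'll pinch the bar.

Call:
arm_command(rows=[{"xyz": [0, -4, 20], "twist": [0, 0, 0], "gripper": 0}, {"xyz": [0, 0, 30], "twist": [0, 0, 0], "gripper": 0}, {"xyz": [0, 0, 14], "twist": [0, 0, 0], "gripper": 0}, {"xyz": [0, 0, 0], "twist": [0, 0, 0], "gripper": -0.6}, {"xyz": [0, 0, 0], "twist": [0, 0, 0], "gripper": -0.6}, {"xyz": [0, 0, 0], "twist": [0, 0, 0], "gripper": -0.7}, {"xyz": [0, 0, 0], "twist": [0, 0, 0], "gripper": -0.8}, {"xyz": [0, 0, 0], "twist": [0, 0, 0], "gripper": -0.8}, {"xyz": [0, 0, 0], "twist": [0, 0, 0], "gripper": -0.8}])

```text
t: 7.6
position: [0.5196, -0.0963, 0.2567]
eef_rot: [-3.138, 0.072, -0.002]
ft_force: [2.4, 18.8, -1.3]
gripper_width: 0.104
gripper_force: 19.8
```

```bash
python3 -c "
from h import *
to([*bp(.02,.07),.1],yaw-np.pi/2);print(bp(.02,-.085))"
```

```text
t 7.6 gp [ 0.5198 -0.0958  0.1017] zax [ 0.0011  0.003  -1.    ] yang -92.64 w 0.10441990531759363 F [ 2.4 18.8 -1.3] q [-0.27  0.52  1.83  0.    0.8   1.34]
shift mm [ 1.000e-01 -1.529e+02  2.200e+00] twist z 0.16953332036997892
[ 0.51931266 -0.09787759]
```

Call:
arm_command(rows=[{"xyz": [0, -12, 0], "twist": [0, 0, 0], "gripper": -0.8}, {"xyz": [0, -15, 0], "twist": [0, 0, 0], "gripper": -0.8}, {"xyz": [0, -15, 0], "twist": [0, 0, 0], "gripper": -0.8}, {"xyz": [0, -15, 0], "twist": [0, 0, 0], "gripper": -0.8}, {"xyz": [0, -15, 0], "twist": [0, 0, 0], "gripper": -0.8}, {"xyz": [0, -15, 0], "twist": [0, 0, 0], "gripper": -0.8}, {"xyz": [0, -15, 0], "twist": [0, 0, 0], "gripper": -0.8}, {"xyz": [0, -15, 0], "twist": [0, 0, 0], "gripper": -0.8}, {"xyz": [0, -15, 0], "twist": [0, 0, 0], "gripper": -0.8}, {"xyz": [0, -15, 0], "twist": [0, 0, 0], "gripper": -0.8}])

```text
t: 8.6
position: [0.5267, 0.0503, 0.2567]
eef_rot: [3.141, -0.071, 0.005]
ft_force: [2.2, -3.9, 4.6]
gripper_width: 0.108
gripper_force: 20.4
```

Call:
arm_command(rows=[{"xyz": [0, -6, 0], "twist": [0, 0, 0], "gripper": -0.8}, {"xyz": [0, -3, 0], "twist": [0, 0, 0], "gripper": -0.8}, {"xyz": [0, 0, 0], "twist": [0, 0, 0], "gripper": -0.8}, {"xyz": [0, 0, 0], "twist": [0, 0, 0], "gripper": -0.8}])

```text
t: 9.0
position: [0.5271, 0.0589, 0.2567]
eef_rot: [-3.14, 0.071, -0.005]
ft_force: [3.3, 2.0, 6.4]
gripper_width: 0.11
gripper_force: 20.5
```

Call:
arm_command(rows=[{"xyz": [0, -2, 0], "twist": [0, 0, 0], "gripper": -0.8}, {"xyz": [0, -1, 0], "twist": [0, 0, 0], "gripper": -0.8}, {"xyz": [0, 0, 0], "twist": [0, 0, 0], "gripper": -0.8}])

```text
t: 9.3
position: [0.5272, 0.06, 0.2567]
eef_rot: [3.138, -0.07, 0.004]
ft_force: [0.9, -18.9, 8.5]
gripper_width: 0.108
gripper_force: 21.1
```

Call:
arm_command(rows=[{"xyz": [0, 3, 0], "twist": [0, 0, 0], "gripper": 0}, {"xyz": [0, 0, 0], "twist": [0, 0, 0], "gripper": 0}, {"xyz": [0, 0, 0], "twist": [0, 0, 0], "gripper": 0}, {"xyz": [0, 0, -20], "twist": [0, 0, 0], "gripper": 0}, {"xyz": [0, 0, -30], "twist": [0, 0, 0], "gripper": 0}, {"xyz": [0, 0, -40], "twist": [0, 0, 0], "gripper": 0}, {"xyz": [0, 0, -30], "twist": [0, 0, 0], "gripper": 0}])

```text
t: 10.0
position: [0.5264, 0.0584, 0.3777]
eef_rot: [-3.14, 0.071, -0.001]
ft_force: [0.4, 0.8, 0.9]
gripper_width: 0.504
gripper_force: 0.0
```

```bash
python3 -c "
from h import *
im,d=grab('top','f.png',(210,135,350,225),5.5)
print(bp(.02,.07)); to([*bp(0,-.07),.2],yaw)
u,v=np.meshgrid(np.arange(285,345),np.arange(140,220))
c=vision.get_calibration('top');K=np.array(c['camera_matrix']);Rm=np.array(c['R']);t=np.array(c['t'])
ray=np.linalg.solve(K,np.stack([u.ravel(),v.ravel(),np.ones(u.size)]))
X=((Rm.T@(ray*d[140:220,285:345].ravel()-t[:,None])).T)
np.set_printoptions(linewidth=250)
print((X[:,2].reshape(u.shape)[::3,::3]*1e3).astype(int))
b=(X[:,:2]-c0)@R.from_euler('z',yaw).as_matrix()[:2,:2]
m=(X[:,2]>.022)&(X[:,2]<.05)&(abs(b[:,0])<.075)&(b[:,1]>-.155)&(b[:,1]<-.02)
for y in range(-150,-20,10):
  k=m&(abs(b[:,1]*1e3-y)<5); 
  if k.sum(): print(y,k.sum(),b[k,0].min().round(4),b[k,0].max().round(4),X[k,2].max().round(4))
"
```

```text
[0.52690462 0.05693637]
t 10.05 gp [0.5283 0.0585 0.227 ] zax [ 7.1e-03  5.0e-04 -1.0e+00] yang -92.57 w 0.4985813374832074 F [2.8 0.2 5.3] q [0.02 0.34 1.73 0.   1.07 1.64]
shift mm [-22.1 141.6  26.8] twist z -89.76368589360243
[[-2 -2 -4 -2 -2  0 -3 -2 -2 -5 -1  1  2 -2 -1  4 -3 -3  2  1]
 [ 1 -7  0 -6  0  3 -3 -3  0  2 -4 -2  1 -1  0 -3  1 -3 -6 -3]
 [-4 -8 -1  1 -6 -1 -1  2  0 -3 -3  5 -2  0 -4  1  0 -7  0 -3]
 [73 72 79 77 75 78 76 74 80  1 -4 -3 -1 -1 -1 -2 -1 -2  0  0]
 [62 68 69 68 66 67 71 77 75 76 75 77 78 79 75 75 74 73 -1 -3]
 [ 2  5  0  4  3  0  3  6  4  7 12  8 14 12 17 21 24 64 -2 -1]
 [ 1 -2  3  0 -3  2  7 -2  5  4  0  0  3  2  2  3  6 65 -3 -1]
 [ 3 -1  1  0 -1 -1  3  0  5  0  4  4  1 -1  0 -1  0 66 -1  0]
 [ 0  4  4  2  5  0  4  4  3  6  8  2  4  4  0  3  4 66 -3  0]
 [ 4  1  3  4 -3  2  5  0  1  4  0  0  7 -1  2  0  1 64 -1 -3]
 [-2  1  4  9 -1  6  1  5  2  2  0  1 -3  0  1  0  1 61  0 -4]
 [27 20 23 24  3  1  1  3 -1 24  1  9  0  1  7 -1  0 63  1 -2]
 [29 27 29 26 31 30 30 30 33 33 34  1  3  3  0  1  0 63  2  0]
 [31 24 30 29 27 30 28 31 37 32 34  0  4  0  2  0  
[... 388 characters left out ...]
]
 [ 0  4 -2  2  2  3  2  2  1  2  4  1  4  3 -2  4 39 -1  2  1]
 [ 0  1  3 -2  1 -2 -2  2  5  8 -1  3  6  6  7  5 41  0  0 -5]
 [-1  2  3  3  2  3  1  0  0  4  3  3  0  8  5  3 62 -3  0 -1]
 [77 78 73 77 80 77 77 74 74 79 74 75 74 73 74 73 75 -5  0 -3]
 [-3 -4  0 -1 -2  0  0 -2  2 -4  0  0  1  0  0 -2  3 -2  0  0]
 [ 1 -4 -3 -1 -1  0  0  5 -3 -2 -4  0  0  0  1 -6  1 -5  1 -4]
 [-4  0  2  1  1  0  1  0  0  2  0  0 -2 -1 -3  0  1 -1  0  2]]
-110 16 -0.0002 0.0252 0.0367
-100 31 -0.0032 0.0279 0.0389
-90 32 -0.0034 0.0277 0.0381
-80 30 -0.004 0.0238 0.0402
-70 30 0.0012 0.0235 0.0373
-60 24 0.0011 0.0234 0.0357
-50 22 0.0013 0.0228 0.0342
-40 24 0.0032 0.0254 0.0368
-30 29 0.0028 0.0255 0.0375
```

View pics/f.png

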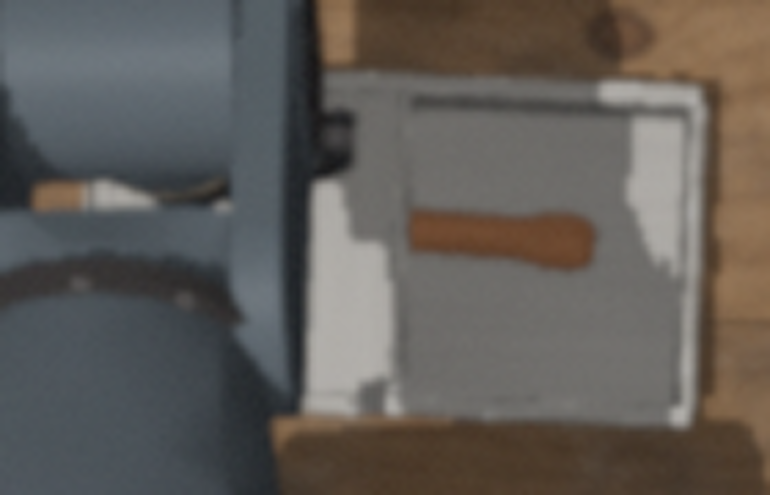

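The muddler is visible, with its pommel end at crop (595,241) and its axis leaving the plate edge at (410,231). Next I'll plan the extraction path in the bin's y–z plane.

```bash
cat > plan.py <<'E'
from h import *
c0[1]+=.0025
import itertools
# profile: distance from pommel end, radius (mm)
S=np.array([0,5,27,43,145,180,250.]);Rr=np.array([15,17,17,13,13,17,17.])
s=np.linspace(0,250,126);r=np.interp(s,S,Rr)
def clear(p,zp,th):
    ca,sa=np.cos(th),np.sin(th)
    out=[]
    for sg in(1,-1):
        y=p+s*ca+sg*r*sa; z=zp-s*sa+sg*r*ca
        def box(y0,y1,z0,z1):
            dy=np.maximum(y0-y,y-y1);dz=np.maximum(z0-z,z-z1)
            return np.where((dy>0)&(dz>0),np.hypot(dy,dz),np.maximum(dy,dz)).min()
        out.append(min((z-4)[(y>-165)].min() if (y>-165).any() else 99,box(-10,165,64,74),box(-165,-161,0,68),box(161,165,0,68)))
    return min(out)
if __name__=='__main__':
    for x,y in((595,241),(412,231)): 
        X=w('top',210+(x-2)/5.5,135+(y-2)/5.5,z=.025);print('px',(R.from_euler('z',-yaw).as_matrix()[:2,:2]@(X[:2]-c0)).round(4))
    for p in(-114,-125,-135,-145,-150,-155,-160,-165,-170,-180,-190,-200,-220,-240,-260):
        best=max(((clear(p,zp,np.radians(th)),th,zp) for th in np.arange(0,40,1) for zp in np.arange(21,220,1.)))
        print(p,best)
E
python3 plan.py; python3 -c "
from plan import *
to([*bp(.013,-.059),.13],yaw)"
```

```text
px [ 0.0115 -0.1138]
px [ 0.0131 -0.0111]
-114 (np.float64(128.0), np.int64(0), np.float64(219.0))
-125 (np.float64(128.0), np.int64(0), np.float64(219.0))
-135 (np.float64(128.0), np.int64(0), np.float64(219.0))
-145 (np.float64(128.0), np.int64(0), np.float64(219.0))
-150 (np.float64(128.0), np.int64(0), np.float64(219.0))
-155 (np.float64(128.0), np.int64(0), np.float64(219.0))
-160 (np.float64(128.0), np.int64(0), np.float64(219.0))
-165 (np.float64(128.0), np.int64(0), np.float64(219.0))
-170 (np.float64(128.0), np.int64(0), np.float64(219.0))
-180 (np.float64(128.0), np.int64(0), np.float64(219.0))
-190 (np.float64(128.0), np.int64(0), np.float64(219.0))
-200 (np.float64(128.0), np.int64(0), np.float64(219.0))
-220 (np.float64(128.0), np.int64(0), np.float64(219.0))
-240 (np.float64(128.0), np.int64(0), np.float64(219.0))
-260 (np.float64(128.0), np.int64(0), np.float64(219.0))
t 10.05 gp [0.5283 0.0585 0.227 ] zax [ 7.1e-03  5.0e-04 -1.0e+00] yang -92.57 w 0.4985813374832074 F [2.8 0.2 5.3] q [0.02 0.34 1.73 0.   1.07 1.64]
shift mm [ -9.6 128.2  96.9] twist z -89.76368589360243
```

Call:
arm_command(rows=[{"xyz": [-3, 43, 0], "twist": [0, 0, 0], "gripper": 0.3}, {"xyz": [-3, 43, 0], "twist": [0, 0, 0], "gripper": 0.3}, {"xyz": [-4, 42, 0], "twist": [0, 0, 0], "gripper": 0.3}, {"xyz": [0, 0, 10], "twist": [0, 0, -8], "gripper": 0.3}, {"xyz": [0, 0, 10], "twist": [0, 0, -8], "gripper": 0.3}, {"xyz": [0, 0, 10], "twist": [0, 0, -8], "gripper": 0.3}, {"xyz": [0, 0, 10], "twist": [0, 0, -8], "gripper": 0.3}, {"xyz": [0, 0, 10], "twist": [0, 0, -8], "gripper": 0.3}, {"xyz": [0, 0, 10], "twist": [0, 0, -8], "gripper": 0.3}, {"xyz": [0, 0, 0], "twist": [0, 0, -8], "gripper": 0.3}])

```text
t: 11.05
position: [0.5103, -0.069, 0.3141]
eef_rot: [-2.801, -1.419, 0.003]
ft_force: [0.2, 0.1, 0.7]
gripper_width: 0.653
gripper_force: 0.0
```

Call:
arm_command(rows=[{"xyz": [0, 0, 0], "twist": [0, 0, -8], "gripper": 0.3}, {"xyz": [0, 0, 0], "twist": [0, 0, -8], "gripper": 0.3}, {"xyz": [0, 0, 0], "twist": [0, 0, -8], "gripper": 0.3}, {"xyz": [0, 0, 0], "twist": [0, 0, -8], "gripper": 0.3}, {"xyz": [0, 0, 0], "twist": [0, 0, -2], "gripper": 0.3}, {"xyz": [0, 0, 0], "twist": [0, 0, 0], "gripper": 0.3}, {"xyz": [0, 0, 0], "twist": [0, 0, 0], "gripper": 0.3}])

```text
t: 11.75
position: [0.5107, -0.0692, 0.3155]
eef_rot: [-2.272, -2.169, 0.0]
ft_force: [0.7, 0.8, -0.3]
gripper_width: 0.648
gripper_force: 0.0
```

```bash
sed -i 's/for zp in np.arange(21,220,1.)/for zp in np.arange(21,220,1.) if zp-250*np.sin(np.radians(th))<45/' plan.py; python3 plan.py; python3 -c "
from plan import *
to([*bp(.013,-.059),.027],yaw)"
```

```text
px [ 0.0115 -0.1138]
px [ 0.0131 -0.0111]
-114 (np.float64(13.0), np.int64(0), np.float64(34.0))
-125 (np.float64(13.0), np.int64(0), np.float64(34.0))
-135 (np.float64(13.0), np.int64(0), np.float64(34.0))
-145 (np.float64(13.0), np.int64(0), np.float64(34.0))
-150 (np.float64(11.0), np.int64(0), np.float64(36.0))
-155 (np.float64(6.0), np.int64(0), np.float64(41.0))
-160 (np.float64(2.010718452794009), np.int64(15), np.float64(88.0))
-165 (np.float64(1.7492122147987885), np.int64(16), np.float64(91.0))
-170 (np.float64(2.2946187814316428), np.int64(16), np.float64(92.0))
-180 (np.float64(2.6498929679442114), np.int64(17), np.float64(96.0))
-190 (np.float64(5.458420892772136), np.int64(39), np.float64(180.0))
-200 (np.float64(9.349723766286795), np.int64(39), np.float64(184.0))
-220 (np.float64(16.458420892772136), np.int64(39), np.float64(191.0))
-240 (np.float64(26.008230927752944), np.int64(39), np.float64(201.0))
-260 (np.float64(26.96944054118395), np.int64(37), np.float64(195.0))
t 11.75 gp [ 0.5106 -0.0692  0.1605] zax [-3.e-04  2.e-04 -1.e+00] yang -2.67 w 0.6479070472874928 F [ 0.7  0.8 -0.3] q [-0.23  0.4   1.82  0.    0.91 -0.18]
shift mm [  0.2   3.  133.5] twist z 0.1399524772719043
```

Call:
arm_command(rows=[{"xyz": [0, 2, 30], "twist": [0, 0, 0], "gripper": 0.3}, {"xyz": [0, 0, 30], "twist": [0, 0, 0], "gripper": 0.3}, {"xyz": [0, 0, 30], "twist": [0, 0, 0], "gripper": 0.3}, {"xyz": [0, 0, 25], "twist": [0, 0, 0], "gripper": 0.3}, {"xyz": [0, 0, 17], "twist": [0, 0, 0], "gripper": 0.3}, {"xyz": [0, 0, 0], "twist": [0, 0, 0], "gripper": 0.3}, {"xyz": [0, 0, 0], "twist": [0, 0, 0], "gripper": 0.0}, {"xyz": [0, 0, 0], "twist": [0, 0, 0], "gripper": -0.2}, {"xyz": [0, 0, 0], "twist": [0, 0, 0], "gripper": -0.5}, {"xyz": [0, 0, 0], "twist": [0, 0, 0], "gripper": -0.5}], squeeze=35)

```text
t: 12.75
position: [0.5131, -0.0696, 0.1848]
eef_rot: [2.271, 2.169, 0.002]
ft_force: [-2.0, 0.3, 7.1]
gripper_width: 0.285
gripper_force: 33.8
```

Call:
arm_command(rows=[{"xyz": [0, 0, 0], "twist": [0, 0, 0], "gripper": -0.6}, {"xyz": [0, 0, 0], "twist": [0, 0, 0], "gripper": -0.6}, {"xyz": [0, 0, 0], "twist": [0, 0, 0], "gripper": -0.6}])

```text
t: 13.05
position: [0.5131, -0.0697, 0.1848]
eef_rot: [2.271, 2.169, 0.002]
ft_force: [-0.9, 0.4, 6.9]
gripper_width: 0.283
gripper_force: 33.8
```

```bash
python3 -c "
from plan import *
to([*bp(.013,-.059),.027],yaw);print(monitor.read_state()['gripper_force'])"
```

```text
t 13.05 gp [ 0.5134 -0.0697  0.0298] zax [ 1.8e-03 -3.0e-04 -1.0e+00] yang -2.63 w 0.2827626189732813 F [-0.9  0.4  6.9] q [-0.22  0.63  1.87  0.    0.64 -0.18]
shift mm [0.6 0.2 2.8] twist z 0.17997068548465656
33.799967206578
```

```bash
cat > path.py <<'E'
from plan import *
H=155+8.8;SG=54
def tcp(p,zp,th):
    t=np.radians(th);a=np.array([np.cos(t),-np.sin(t)]);n=np.array([np.sin(t),np.cos(t)])
    return np.array([p,zp])+SG*a+H*n
def rows(W):
    for (A,B) in zip(W[:-1],W[1:]):
        d=tcp(*B)-tcp(*A);t=np.radians(A[2]);a=np.array([np.cos(t),-np.sin(t)]);n=np.array([np.sin(t),np.cos(t)])
        print(np.round(B,1),'clr %.1f'%clear(B[0],B[1],np.radians(B[2])),'x %.1f z %.1f twist_y %.1f'%(d@a,-d@n,-(B[2]-A[2])))
if __name__=='__main__':
    W=[(-114,21,0),(-114,28,0),(-126,30,0),(-138,30,0),(-149,32,0)]
    th=0;p=-149
    for p,hi in((-150,3),(-151,6),(-152,9),(-153,12),(-154,14),(-157,15),(-160,16),(-165,17),(-170,18),(-175,19),(-180,20),(-185,23),(-190,26),(-196,29),(-203,31),(-212,33),(-225,33),(-240,33),(-255,33)):
        th0=W[-1][2]
        c,t,z=max((min(6,clear(p,z,np.radians(t)))+1e-3*t,t,z) for t in np.arange(max(th0,hi-2),hi+.1,.5) for z in np.arange(21,220,.5) if z-250*np.sin(np.radians(t))<45)
        W.append((p,z,t))
    rows(W)
E
python3 path.py
```

```text
[-114   28    0] clr 7.0 x 0.0 z -7.0 twist_y 0.0
[-126   30    0] clr 9.0 x -12.0 z -2.0 twist_y 0.0
[-138   30    0] clr 9.0 x -12.0 z 0.0 twist_y 0.0
[-149   32    0] clr 11.0 x -11.0 z -2.0 twist_y 0.0
[-150.   50.    3.] clr 6.4 x 7.5 z -14.9 twist_y -3.0
[-151.    59.5    6. ] clr 6.2 x 7.0 z -6.4 twist_y -3.0
[-152.   67.    9.] clr 6.3 x 6.7 z -4.3 twist_y -3.0
[-153.    70.5   10. ] clr 5.4 x 1.3 z -2.3 twist_y -1.0
[-154.   77.   12.] clr 3.9 x 3.6 z -4.2 twist_y -2.0
[-157.    85.5   14.5] clr 2.4 x 2.4 z -5.2 twist_y -2.5
[-160.    87.5   15. ] clr 2.4 x -2.0 z -0.7 twist_y -0.5
[-165.    89.5   15.5] clr 2.3 x -3.9 z -0.2 twist_y -0.5
[-170.   92.   16.] clr 2.3 x -4.1 z -0.6 twist_y -0.5
[-175.   96.   17.] clr 2.2 x -3.1 z -1.5 twist_y -1.0
[-180.  100.   18.] clr 2.3 x -3.1 z -1.4 twist_y -1.0
[-185.   113.    21.5] clr 1.6 x 1.1 z -7.2 twist_y -3.5
[-190.   123.5   24. ] clr 2.0 x -1.4 z -5.4 twist_y -2.5
[-196.   143.5   29. ] clr 3.4 x 0.5 z -10.5 twist_y -5.0
[-203.   153.5   31. ] clr 5.7 x -5.3 z -3.4 twist_y -2.0
[-212.   167.5   33. ] clr 6.2 x -9.2 z -5.4 twist_y -2.0
[-225.  176.   33.] clr 6.2 x -15.5 z -0.0 twist_y -0.0
[-240.  181.   33.] clr 12.1 x -15.3 z 4.0 twist_y -0.0
[-255.  181.   33.] clr 26.5 x -12.6 z 8.2 twist_y -0.0
```

Call:
arm_command(rows=[{"xyz": [0, 0, -7], "twist": [0, 0, 0], "gripper": -0.6}, {"xyz": [0, 0, 0], "twist": [0, 0, 0], "gripper": -0.6}, {"xyz": [-12, 0, -2], "twist": [0, 0, 0], "gripper": -0.6}, {"xyz": [-12, 0, 0], "twist": [0, 0, 0], "gripper": -0.6}, {"xyz": [-11, 0, -2], "twist": [0, 0, 0], "gripper": -0.6}, {"xyz": [0, 0, 0], "twist": [0, 0, 0], "gripper": -0.6}, {"xyz": [0, 0, 0], "twist": [0, 0, 0], "gripper": -0.6}])

```text
t: 13.75
position: [0.511, -0.105, 0.1946]
eef_rot: [-2.272, -2.169, 0.0]
ft_force: [-0.7, -0.3, -1.3]
gripper_width: 0.28
gripper_force: 34.0
```

```bash
cat >> path.py <<'E'
def now():
    s=monitor.read_state();M=R.from_rotvec(s['eef_rot']).as_matrix()
    g=s['position']+M[:,2]*(H/1e3)          # muddler axis at SG
    b=R.from_euler('z',-yaw).as_matrix()@M; th=-np.degrees(np.arctan2(b[2,0],b[1,0]))
    th=-th if False else np.degrees(np.arctan2(-M[2,0],np.hypot(M[0,0],M[1,0])))
    xy=R.from_euler('z',-yaw).as_matrix()[:2,:2]@(g[:2]-c0)*1e3
    t=np.radians(th);p=xy[1]-SG*np.cos(t);z=g[2]*1e3+SG*np.sin(t)
    print('t %.2f x %.1f p %.1f zp %.1f th %.2f F'%(s['t'],xy[0],p,z,th),s['ft_force'].round(1),'T',s['ft_torque'].round(2),'w %.3f'%s['gripper_width'],'clr %.1f'%clear(p,z,t),'ry',M[2,1].round(3))
    return p,z,th
E
python3 -c "
from path import *
now();
im,d=grab('top')
u,v=np.meshgrid(np.arange(285,345),np.arange(140,220))
im2=im[140:220,285:345].astype(int);m=(im2[...,0]-im2[...,2]>50)
ii=np.argwhere(m)
for a,b in((im2,0),):print(len(ii),ii.min(0)+[140,285],ii.max(0)+[140,285])
"
```

```text
t 13.75 x 12.1 p -149.0 zp 30.8 th -0.01 F [-0.7 -0.3 -1.3] T [-0.09  0.    0.02] w 0.280 clr 9.8 ry -0.0
142 [140 285] [219 344]
```

Call:
arm_command(rows=[{"xyz": [4, 0, -7], "twist": [0, -1.5, 0], "gripper": -0.6}, {"xyz": [4, 0, -7], "twist": [0, -1.5, 0], "gripper": -0.6}, {"xyz": [7, 0, -6.5], "twist": [0, -3, 0], "gripper": -0.6}, {"xyz": [6.7, 0, -4.3], "twist": [0, -3, 0], "gripper": -0.6}, {"xyz": [1.3, 0, -2.3], "twist": [0, -1, 0], "gripper": -0.6}, {"xyz": [3.6, 0, -4.2], "twist": [0, -2, 0], "gripper": -0.6}, {"xyz": [0, 0, 0], "twist": [0, 0, 0], "gripper": -0.6}, {"xyz": [0, 0, 0], "twist": [0, 0, 0], "gripper": -0.6}])

```text
t: 14.6
position: [0.5124, -0.076, 0.2237]
eef_rot: [2.161, 2.066, -0.226]
ft_force: [-0.8, 0.4, -1.2]
gripper_width: 0.285
gripper_force: 34.1
```

```bash
python3 -c "
from path import *
now()
grab('scene','g.png',(230,130,350,250),5)"
```

```text
t 14.60 x 12.2 p -152.6 zp 74.6 th 11.92 F [-0.8  0.4 -1.2] T [-0.01  0.01  0.04] w 0.285 clr 2.3 ry -0.0
```

View pics/g.png

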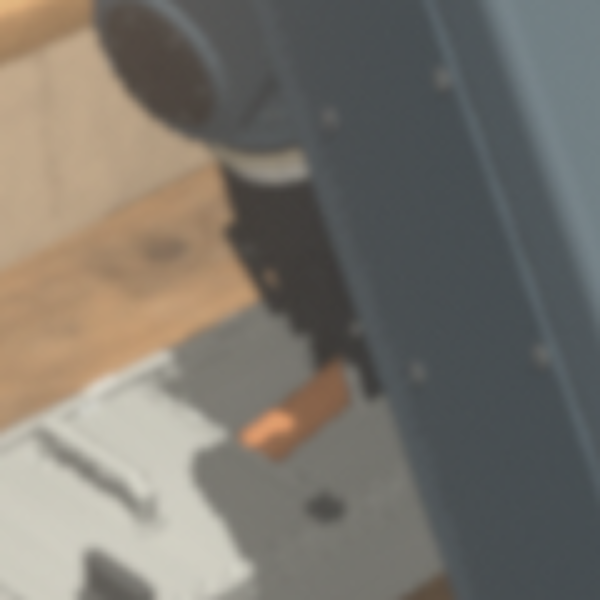

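The muddler is tilted with its waist at crop (245–345, 370–455), free and without contact force. Next rows, starting from the measured state:

```bash
cat >> path.py <<'E'
TAIL=[(-157,85.5,14.5),(-160,87.5,15),(-165,89.5,15.5),(-170,92,16),(-175,96,17),(-180,100,18),(-185,111,21),(-190,123.5,24),(-196,143.5,29),(-203,153.5,31),(-212,167.5,33),(-225,176,33),(-240,184,33),(-255,200,33),(-265,225,33),(-275,255,33)]
E
python3 -c "
from path import *
a=now();rows([a,(-154,80,13)]+TAIL)"
```

```text
t 14.65 x 12.2 p -152.8 zp 74.5 th 11.93 F [ 0.3 -0.1 -0.1] T [ 0.08 -0.   -0.  ] w 0.285 clr 2.2 ry -0.0
[-154   80   13] clr 3.2 x 0.8 z -4.1 twist_y -1.1
[-157.    85.5   14.5] clr 2.4 x 0.1 z -3.2 twist_y -1.5
[-160.    87.5   15. ] clr 2.4 x -2.0 z -0.7 twist_y -0.5
[-165.    89.5   15.5] clr 2.3 x -3.9 z -0.2 twist_y -0.5
[-170   92   16] clr 2.3 x -4.1 z -0.6 twist_y -0.5
[-175   96   17] clr 2.2 x -3.1 z -1.5 twist_y -1.0
[-180  100   18] clr 2.3 x -3.1 z -1.4 twist_y -1.0
[-185  111   21] clr 1.5 x 0.3 z -5.9 twist_y -3.0
[-190.   123.5   24. ] clr 2.0 x -0.6 z -6.8 twist_y -3.0
[-196.   143.5   29. ] clr 3.4 x 0.5 z -10.5 twist_y -5.0
[-203.   153.5   31. ] clr 5.7 x -5.3 z -3.4 twist_y -2.0
[-212.   167.5   33. ] clr 6.2 x -9.2 z -5.4 twist_y -2.0
[-225  176   33] clr 6.2 x -15.5 z -0.0 twist_y 0.0
[-240  184   33] clr 11.2 x -16.9 z 1.5 twist_y 0.0
[-255  200   33] clr 26.4 x -21.3 z -5.2 twist_y 0.0
[-265  225   33] clr 46.3 x -22.0 z -15.5 twist_y 0.0
[-275  255   33] clr 71.5 x -24.7 z -19.7 twist_y 0.0
```

Call:
arm_command(rows=[{"xyz": [0.8, 0, -4.1], "twist": [0, -1.1, 0], "gripper": -0.6}, {"xyz": [0, 0, -3.2], "twist": [0, -1.5, 0], "gripper": -0.6}, {"xyz": [0, 0, 0], "twist": [0, 0, 0], "gripper": -0.6}, {"xyz": [0, 0, 0], "twist": [0, 0, 0], "gripper": -0.6}])

```text
t: 15.05
position: [0.5125, -0.0737, 0.2308]
eef_rot: [2.135, 2.041, -0.273]
ft_force: [-0.3, -0.5, -2.2]
gripper_width: 0.282
gripper_force: 34.1
```

```bash
python3 -c "
from path import *
a=now();rows([a]+TAIL[1:7])"
```

```text
t 15.05 x 12.3 p -157.1 zp 85.9 th 14.57 F [-0.3 -0.5 -2.2] T [ 0.04 -0.02  0.02] w 0.282 clr 2.5 ry -0.0
[-160.    87.5   15. ] clr 2.4 x -2.0 z -0.4 twist_y -0.4
[-165.    89.5   15.5] clr 2.3 x -3.9 z -0.2 twist_y -0.5
[-170   92   16] clr 2.3 x -4.1 z -0.6 twist_y -0.5
[-175   96   17] clr 2.2 x -3.1 z -1.5 twist_y -1.0
[-180  100   18] clr 2.3 x -3.1 z -1.4 twist_y -1.0
[-185  111   21] clr 1.5 x 0.3 z -5.9 twist_y -3.0
```

No contact. Pulling over the wall.

Call:
arm_command(rows=[{"xyz": [-2, 0, -0.4], "twist": [0, -0.4, 0], "gripper": -0.6}, {"xyz": [-3.9, 0, -0.2], "twist": [0, -0.5, 0], "gripper": -0.6}, {"xyz": [-4.1, 0, -0.6], "twist": [0, -0.5, 0], "gripper": -0.6}, {"xyz": [0, 0, 0], "twist": [0, 0, 0], "gripper": -0.6}])

```text
t: 15.45
position: [0.5121, -0.0835, 0.2348]
eef_rot: [2.121, 2.026, -0.298]
ft_force: [0.3, -0.3, -1.4]
gripper_width: 0.283
gripper_force: 34.0
```

Call:
arm_command(rows=[{"xyz": [-3.1, 0, -1.5], "twist": [0, -1, 0], "gripper": -0.6}, {"xyz": [-3.1, 0, -1.4], "twist": [0, -1, 0], "gripper": -0.6}, {"xyz": [0, 0, 0], "twist": [0, 0, 0], "gripper": -0.6}, {"xyz": [0, 0, 0], "twist": [0, 0, 0], "gripper": -0.6}])

```text
t: 15.85
position: [0.5118, -0.0881, 0.2392]
eef_rot: [2.101, 2.008, -0.333]
ft_force: [-0.7, 0.4, -1.1]
gripper_width: 0.282
gripper_force: 34.1
```

```bash
python3 -c "
from path import *
a=now();rows([a]+TAIL[6:])"
```

```text
t 15.85 x 12.4 p -180.0 zp 100.1 th 18.00 F [-0.7  0.4 -1.1] T [ 0.1   0.03 -0.07] w 0.282 clr 2.2 ry 0.0
[-185  111   21] clr 1.5 x 0.4 z -5.8 twist_y -3.0
[-190.   123.5   24. ] clr 2.0 x -0.6 z -6.8 twist_y -3.0
[-196.   143.5   29. ] clr 3.4 x 0.5 z -10.5 twist_y -5.0
[-203.   153.5   31. ] clr 5.7 x -5.3 z -3.4 twist_y -2.0
[-212.   167.5   33. ] clr 6.2 x -9.2 z -5.4 twist_y -2.0
[-225  176   33] clr 6.2 x -15.5 z -0.0 twist_y 0.0
[-240  184   33] clr 11.2 x -16.9 z 1.5 twist_y 0.0
[-255  200   33] clr 26.4 x -21.3 z -5.2 twist_y 0.0
[-265  225   33] clr 46.3 x -22.0 z -15.5 twist_y 0.0
[-275  255   33] clr 71.5 x -24.7 z -19.7 twist_y 0.0
```

Call:
arm_command(rows=[{"xyz": [0.4, 0, -5.8], "twist": [0, -3, 0], "gripper": -0.6}, {"xyz": [-0.6, 0, -6.8], "twist": [0, -3, 0], "gripper": -0.6}, {"xyz": [0.5, 0, -10.5], "twist": [0, -5, 0], "gripper": -0.6}, {"xyz": [-5.3, 0, -3.4], "twist": [0, -2, 0], "gripper": -0.6}, {"xyz": [0, 0, 0], "twist": [0, 0, 0], "gripper": -0.6}, {"xyz": [0, 0, 0], "twist": [0, 0, 0], "gripper": -0.6}])

```text
t: 16.45
position: [0.512, -0.0822, 0.2658]
eef_rot: [1.965, 1.877, -0.543]
ft_force: [0.7, -0.4, -1.7]
gripper_width: 0.287
gripper_force: 34.1
```

```bash
python3 -c "
from path import *
a=now();rows([a]+TAIL[10:])"
```

```text
t 16.45 x 12.4 p -202.7 zp 153.0 th 30.91 F [ 0.7 -0.4 -1.7] T [ 0.27 -0.04 -0.03] w 0.287 clr 5.7 ry -0.0
[-212.   167.5   33. ] clr 6.2 x -9.5 z -5.6 twist_y -2.1
[-225  176   33] clr 6.2 x -15.5 z -0.0 twist_y 0.0
[-240  184   33] clr 11.2 x -16.9 z 1.5 twist_y 0.0
[-255  200   33] clr 26.4 x -21.3 z -5.2 twist_y 0.0
[-265  225   33] clr 46.3 x -22.0 z -15.5 twist_y 0.0
[-275  255   33] clr 71.5 x -24.7 z -19.7 twist_y 0.0
```

Call:
arm_command(rows=[{"xyz": [-9.5, 0, -5.6], "twist": [0, -2.1, 0], "gripper": -0.6}, {"xyz": [-15.5, 0, 0], "twist": [0, 0, 0], "gripper": -0.6}, {"xyz": [-17, 0, 1.5], "twist": [0, 0, 0], "gripper": -0.6}, {"xyz": [-21, 0, -5], "twist": [0, 0, 0], "gripper": -0.6}, {"xyz": [-22, 0, -15.5], "twist": [0, 0, 0], "gripper": -0.6}, {"xyz": [-24.7, 0, -19.7], "twist": [0, 0, 0], "gripper": -0.6}, {"xyz": [-15, 0, -23], "twist": [0, 0, 0], "gripper": -0.6}, {"xyz": [-15, 0, -23], "twist": [0, 0, 0], "gripper": -0.6}, {"xyz": [-15, 0, -23], "twist": [0, 0, 0], "gripper": -0.6}, {"xyz": [-10, 0, -15], "twist": [0, 0, 0], "gripper": -0.6}])

```text
t: 17.45
position: [0.509, -0.1506, 0.4648]
eef_rot: [1.941, 1.854, -0.574]
ft_force: [0.2, 0.1, -2.2]
gripper_width: 0.284
gripper_force: 34.0
```

Call:
arm_command(rows=[{"xyz": [0, 0, 0], "twist": [0, 0, 0], "gripper": -0.6}, {"xyz": [0, 0, 0], "twist": [0, 0, 0], "gripper": -0.6}, {"xyz": [0, 0, 0], "twist": [0, 0, 0], "gripper": -0.6}, {"xyz": [0, 0, 0], "twist": [0, 0, 0], "gripper": -0.6}, {"xyz": [0, 0, 0], "twist": [0, 0, 0], "gripper": -0.6}])

```text
t: 17.95
position: [0.509, -0.1505, 0.4625]
eef_rot: [1.941, 1.856, -0.578]
ft_force: [0.1, 0.1, -1.2]
gripper_width: 0.285
gripper_force: 34.2
```

```bash
python3 -c "
from path import *
p,z,th=now();print('head z',z-250*np.sin(np.radians(th)))
grab('scene','i.png',(130,50,430,270),2.5)"
```

```text
t 17.95 x 12.6 p -275.2 zp 354.7 th 33.07 F [ 0.1  0.1 -1.2] T [ 0.32 -0.02  0.04] w 0.285 clr 145.3 ry -0.001
head z 218.2326197154365
```

View pics/i.png

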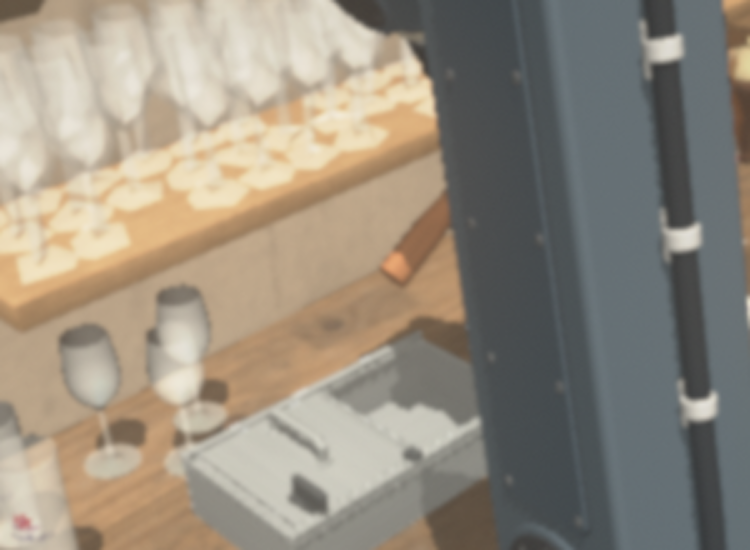

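The muddler hangs in the air with its head at crop (395,265), well clear of the bin. The cover is back and the wing is still open.

```bash
python3 -c "
from h import *
print(order.close_job())"
```

```text
the job is handed in; nothing more can be done
None
```

I handed the job in with the muddler held still about 20 cm above the counter at its lower end; the catch is turned, the cover is at its stop, and no contact force showed at any check on the way out. I have not seen the judge's result.

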